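# Set the cleaned fittings out to dry in their row order

### The job

The four steel fittings on the white wash rack are clean: move them to the four empty round seats of the wire drying rack, one centred upright on each seat, set down gently and without knocking any over. Keep their order counted from the handles: the fitting nearest the wash rack's handle goes to the seat nearest the drying rack's handle, the next to the next seat, and so on.

Things in the scene. Friction and masses are not known exactly. Their poses are not given: they have to be found in the camera images.
- hex_nut_mid (a point): Tall hexagonal coupling nut of plain steel, standing on end: 34 mm across flats, 39 mm across corners, 50 mm high, about 0.22 kg. The point is its centre, 25 mm above its underside; z up, x is normal to one pair of flats (flats face every 60 degrees). Loose; grasp across two opposite flats.
- bushing_mid (a point): Round flanged bushing of plain steel standing on its flange: sleeve 32 mm in diameter, flange at the bottom 44 mm in diameter and 5 mm thick, 58 mm high in all, about 0.2 kg. The point is its centre, 29 mm above its underside; z up. Loose.
- valve_block_mid (a point): Square valve block of plain steel: 32 x 32 mm, 46 mm high, with a round boss (22 mm diameter, 12 mm high) on top, 58 mm in all, about 0.28 kg. The point is the centre, 29 mm above its underside; z up, x and y are normal to the square's sides. Loose; grasp across two opposite sides.
- nozzle_mid (a point): Slim round nozzle of plain steel, pointing up: 30 mm in diameter up to 44 mm of its height, then a cone narrowing to 12 mm at the top, 66 mm high in all, about 0.18 kg. The point is its centre, 33 mm above its underside (it is 30 mm thick there); z up. Loose.
- wash_rack: White plastic tray, 78 x 360 mm, fixed, with a black loop handle at its +y end. Origin: on the table under the middle of its row of four pads; y along the row towards the handle, z up. Pad centres at y = +105 (first, by the handle), +35, -35, -105 mm; pad tops 13 mm above the table. A small strainer cup at the other end is not part of the job.
- dry_rack: Dark wire rack, 74 x 363 mm, fixed, black loop handle at its -y end. Origin: on the table under the middle of its four empty flat round aluminium seats (54 mm diameter); y along the row away from the handle, z up. Seat centres at x = 0, y = -105 (first, by the handle), -35, +35, +105 mm; seat tops 12 mm above the table, nothing between is higher. A brass cap fills a fifth seat at y = +175.
- hex_nut_pad: Black rubber pad, 50 x 50 mm and 5 mm thick, fixed to the wash rack, on which the hexagonal nut stands at the start (all four pads look alike). Its origin is the centre of its underside, 8 mm above the table; its centre in the rack gives the hexagonal nut's place in the row. It stays where it is.
- bushing_pad: Black rubber pad, 50 x 50 mm and 5 mm thick, fixed to the wash rack, on which the flanged bushing stands at the start (all four pads look alike). Its origin is the centre of its underside, 8 mm above the table; its centre in the rack gives the flanged bushing's place in the row. It stays where it is.
- valve_block_pad: Black rubber pad, 50 x 50 mm and 5 mm thick, fixed to the wash rack, on which the square valve block stands at the start (all four pads look alike). Its origin is the centre of its underside, 8 mm above the table; its centre in the rack gives the square valve block's place in the row. It stays where it is.
- nozzle_pad: Black rubber pad, 50 x 50 mm and 5 mm thick, fixed to the wash rack, on which the nozzle stands at the start (all four pads look alike). Its origin is the centre of its underside, 8 mm above the table; its centre in the rack gives the nozzle's place in the row. It stays where it is.
Not all that is in view belongs to the job. Leave any green or red look-alike of the part that bears hex_nut_mid alone.

How it is judged:
At the end, for the whole second after the job is handed in: Each fitting stands released, at rest, upright (0.12 rad) on a drying seat (height within 5 mm), centred within 13 mm along and across the rack; its seat number from the drying rack's handle equals its starting number from the wash rack's handle (((y of hex_nut_pad in the frame of wash_rack between 0.085 and 0.125 m and y of hex_nut_mid in the frame of dry_rack between -0.118 and -0.092 m) or (y of hex_nut_pad in the frame of wash_rack between 0.015 and 0.055 m and y of hex_nut_mid in the frame of dry_rack between -0.048 and -0.022 m) or (y of hex_nut_pad in the frame of wash_rack between -0.055 and -0.015 m and y of hex_nut_mid in the frame of dry_rack between 0.022 and 0.048 m) or (y of hex_nut_pad in the frame of wash_rack between -0.125 and -0.085 m and y of hex_nut_mid in the frame of dry_rack between 0.092 and 0.118 m)) and x of hex_nut_mid in the frame of dry_rack between -0.013 and 0.013 m and z of hex_nut_mid in the frame of dry_rack between 0.032 and 0.042 m and angle between each of hex_nut_mid, bushing_mid, valve_block_mid, nozzle_mid's own z axis and vertical below 0.12 rad and linear speed of each of hex_nut, bushing, valve_block, nozzle below 0.02 m/s and ((y of bushing_pad in the frame of wash_rack between 0.085 and 0.125 m and y of bushing_mid in the frame of dry_rack between -0.118 and -0.092 m) or (y of bushing_pad in the frame of wash_rack between 0.015 and 0.055 m and y of bushing_mid in the frame of dry_rack between -0.048 and -0.022 m) or (y of bushing_pad in the frame of wash_rack between -0.055 and -0.015 m and y of bushing_mid in the frame of dry_rack between 0.022 and 0.048 m) or (y of bushing_pad in the frame of wash_rack between -0.125 and -0.085 m and y of bushing_mid in the frame of dry_rack between 0.092 and 0.118 m)) and x of bushing_mid in the frame of dry_rack between -0.013 and 0.013 m and z of bushing_mid in the frame of dry_rack between 0.036 and 0.046 m and ((y of valve_block_pad in the frame of wash_rack between 0.085 and 0.125 m and y of valve_block_mid in the frame of dry_rack between -0.118 and -0.092 m) or (y of valve_block_pad in the frame of wash_rack between 0.015 and 0.055 m and y of valve_block_mid in the frame of dry_rack between -0.048 and -0.022 m) or (y of valve_block_pad in the frame of wash_rack between -0.055 and -0.015 m and y of valve_block_mid in the frame of dry_rack between 0.022 and 0.048 m) or (y of valve_block_pad in the frame of wash_rack between -0.125 and -0.085 m and y of valve_block_mid in the frame of dry_rack between 0.092 and 0.118 m)) and x of valve_block_mid in the frame of dry_rack between -0.013 and 0.013 m and z of valve_block_mid in the frame of dry_rack between 0.036 and 0.046 m and ((y of nozzle_pad in the frame of wash_rack between 0.085 and 0.125 m and y of nozzle_mid in the frame of dry_rack between -0.118 and -0.092 m) or (y of nozzle_pad in the frame of wash_rack between 0.015 and 0.055 m and y of nozzle_mid in the frame of dry_rack between -0.048 and -0.022 m) or (y of nozzle_pad in the frame of wash_rack between -0.055 and -0.015 m and y of nozzle_mid in the frame of dry_rack between 0.022 and 0.048 m) or (y of nozzle_pad in the frame of wash_rack between -0.125 and -0.085 m and y of nozzle_mid in the frame of dry_rack between 0.092 and 0.118 m)) and x of nozzle_mid in the frame of dry_rack between -0.013 and 0.013 m and z of nozzle_mid in the frame of dry_rack between 0.04 and 0.05 m); the robot touches nothing.
It fails at once if a fitting is knocked over or tipped far (angle between any of hex_nut_mid, bushing_mid, valve_block_mid, nozzle_mid's own z axis and vertical above 0.8 rad).
It fails at once if a fitting is dropped or banged onto the drying rack (contact force between any of hex_nut, bushing, valve_block, nozzle and dry_rack above 60 N).
It also fails if it takes over 102 s, if anything falls off the work surface, if the arm or the gripper's body presses on something with over 40 N, if the wrist force passes 120 N, or if a joint passes its speed limit or range.

### The arm

A 6-joint arm with a two-finger parallel gripper is mounted at the origin on the work surface. World frame = base frame: x ahead of the robot, y to its left, z up, the work surface at z = 0. Lengths are in m, angles in rad, forces in N, time in s.
With the tool pointing down it reaches from about 0.275 to 0.825 m from the base axis. Payload 4.9 kg.
Tool frame: the origin (TCP) lies midway between the tips of the shut fingers; the grasp point (between the pads) lies 19 mm behind it (grip_point_offset is the distance from the TCP to the grasp point, in m); z points along the fingers, y is the line along which they close (so a half turn about z gives the same grasp; the last joint's range is limited). The gripper opens to 85 mm and grips with 20 to 120 N. Pads are 22 mm wide; open, the fingers measure 114 mm over their backs; the gripper's body (76 mm by 85 mm) begins 54 mm behind the grasp point. The pads swing forward as they close: fully open they stand 13 mm farther back than shut.
Start: joints at [-1.291, 0.326, -0.193, 1.052, 0, 1.437], TCP at [0.221, -0.504, 0.231] pointing down, gripper open.
Joint ranges: [-2.65, 2.65], [-0.97, 1.79], [-1.3, 1.35], [-1.93, 2.1], [-1.47, 1.37], [-3.14, 3.14]. Speed limits (rad/s): [2.57, 2.57, 3.14, 3.14, 3.14, 3.14].

### API

Orientations are given as a rotation vector (axis times angle).
In Python, from cell import * gives the robot as it stands. Calls block until the motion is done:
- movep(position, orientation): joint-space move of the TCP to a pose.
- move_l(position, velocity=0.15, rot=None, until_force=None): straight line of the TCP; rot=None keeps the orientation; velocity is the mean speed in m/s. With until_force (N) it stops when the force on the tool has changed by that much, and returns True; else False.
- set_joints(angles): joint-space move.
- let_go() and grab(newtons=None): open the fingers fully, or close them until they stop; newtons is the grip in N (None keeps the last).
- sleep(seconds).
- ik(position, orientation): joint angles nearest the present ones, or None.
- get_state(): the state.
- grab_frame(name): name is "scene" or "side" or "wrist"; returns a dict with "img" (384x512x3 uint8, red, green, blue), "fx", "fy", "cx", "cy" (pixels), "cam_to_world" (4x4, takes a point from camera to world coordinates); the wrist camera has in their place "T_tool_cam" (4x4, takes a point from camera to tool coordinates, whose origin is the TCP and whose axes are the flange's). Camera axes: x right, y down, z forward; pixel columns grow to the right and rows downward; lengths in m; the calibration is good to about 2 mm. A picture is of the moment at which its call begins: read the wrist's pose just before it. There is no depth.
A pose or a line that the arm cannot do raises MotionError and nothing moves.
- sign_off(): hands the job in; it is judged then, once.
Trained networks look in the newest picture that a camera, given by its name, has taken for a name from the list of things; names that differ only in an ending like _2 or _b are one class to them, and where a whole thing is asked for, a point or a joint stands for the part that bears it (a point fixed in the world has none). Each returns a list of dicts, best first, with "score" (0 to 1); they miss things now and then, are a little off and sometimes report something else, mostly with a low value. They report only what shows in the picture. A call takes as long as a camera call. They do not tell look-alikes from the thing itself.
- spot_in(camera, name): "centre" ([column, row] in pixels, amid what is visible of it).
- silhouettes(camera, name): "mask" (384x512 bool, what is visible of it) and "centre" ([column, row] in pixels, amid what is visible of it).
- tip_of(camera, name): "centre" ([column, row] in pixels: a listed point, or the origin of a listed thing).
The state is a dict: "clock": time; "q": joint angles; "joint_velocities": joint speeds; "tau": joint torques, N m; "position": TCP position; "eef_rot": TCP orientation; "contact_force": force on the tool from outside, world axes, zero at the start; "wrist_torque": the same for the moment, N m; "finger_gap": opening from 0.0 (shut) to 1.0 (fully open); "grasp_force": force on a finger pad.
Only numpy, scipy, OpenCV 4.12 (cv2) and the standard library are available. Lean on these libraries where they do the work, as an engineer would, in place of code of your own. Each camera call takes 0.05 s, during which the arm holds its last target. There are 200 camera calls.

## Working session

There is one attempt and no reset: what is moved stays moved. The work goes in short steps, each a Python script; the robot and the scene stay as the last script left them, time stands still between calls to the robot, and variables do not carry over. Pictures are saved under pics/ and viewed, at most 14 in all, crops included, and the job is handed in when it is done.

```bash
mkdir -p pics; ls; cat > s0.py <<'E'
from cell import *
import cv2,numpy as np
ims=[]
for c in("scene","side"):
    f=grab_frame(c); print(c,f["fx"],f["cx"],f["cy"],np.round(f["cam_to_world"],3).tolist())
    cv2.imwrite(f"pics/{c}0.png",cv2.resize(f["img"][:,:,::-1],(800,600),interpolation=cv2.INTER_CUBIC))
    for n in["hex_nut_mid","bushing_mid","valve_block_mid","nozzle_mid","wash_rack","dry_rack","hex_nut_pad","bushing_pad","valve_block_pad","nozzle_pad"]:
        print(n,[(np.round(d["centre"],1).tolist(),round(d["score"],2)) for d in tip_of(c,n)][:5])
print(get_state()["clock"],get_state()["eef_rot"])
E
python3 s0.py
```

```text
pics
scene 494.1487319023543 255.4081299709287 181.53969318947424 [[-0.27, 0.817, -0.51, 1.036], [0.963, 0.224, -0.152, 0.033], [-0.01, -0.532, -0.847, 0.86], [0.0, 0.0, 0.0, 1.0]]
hex_nut_mid [([208.5, 209.2], 0.98), ([204.2, 161.1], 0.94), ([138.0, 168.5], 0.57)]
bushing_mid [([317.4, 245.0], 0.76)]
valve_block_mid [([247.8, 222.6], 0.65)]
nozzle_mid [([278.5, 229.2], 0.55)]
wash_rack [([262.8, 236.1], 0.8)]
dry_rack [([327.8, 174.2], 0.67)]
hex_nut_pad [([213.2, 218.3], 0.69)]
bushing_pad [([315.0, 251.3], 0.72), ([318.7, 248.0], 0.5)]
valve_block_pad [([241.4, 230.2], 0.81)]
nozzle_pad [([281.7, 242.0], 0.79)]
side 492.877645712627 254.89671039255168 199.31809040383183 [[-0.992, -0.09, 0.092, 0.438], [-0.128, 0.771, -0.624, 0.616], [-0.014, -0.631, -0.776, 0.955], [0.0, 0.0, 0.0, 1.0]]
hex_nut_mid [([257.8, 135.8], 0.88), ([225.4, 181.6], 0.86), ([203.3, 249.5], 0.7), ([270.1, 171.3], 0.55)]
bushing_mid [([204.1, 248.9], 0.74)]
valve_block_mid [([216.6, 199.6], 0.82)]
nozzle_mid [([212.0, 222.3], 0.81), ([212.5, 232.9], 0.73), ([218.4, 200.8], 0.45)]
wash_rack [([218.7, 224.1], 0.74)]
dry_rack [([283.8, 261.5], 0.6)]
hex_nut_pad [([229.6, 187.1], 0.46)]
bushing_pad [([202.0, 256.4], 0.66)]
valve_block_pad [([218.2, 207.6], 0.4)]
nozzle_pad [([214.2, 232.5], 0.62), ([228.0, 183.0], 0.16)]
1.1 [3.07456770e+00 6.45300646e-01 1.96085017e-05]
```

View pics/scene0.png

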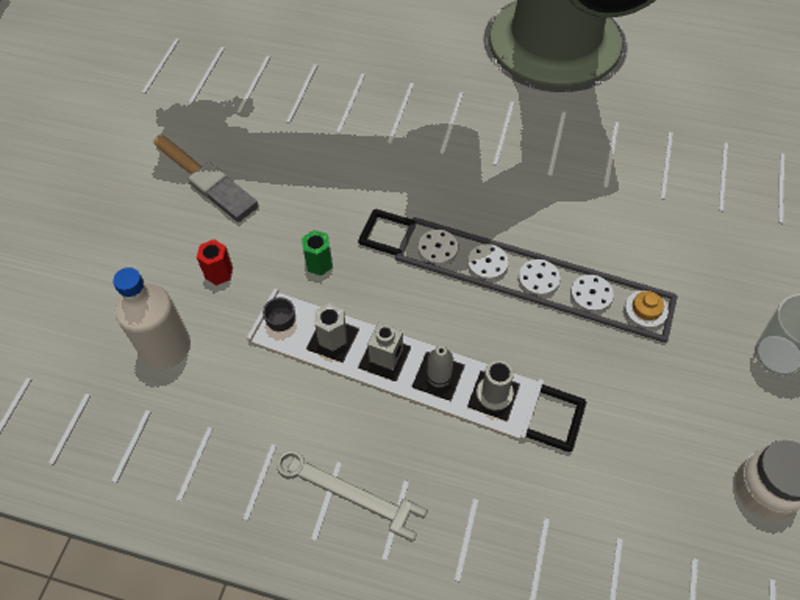

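View pics/side0.png

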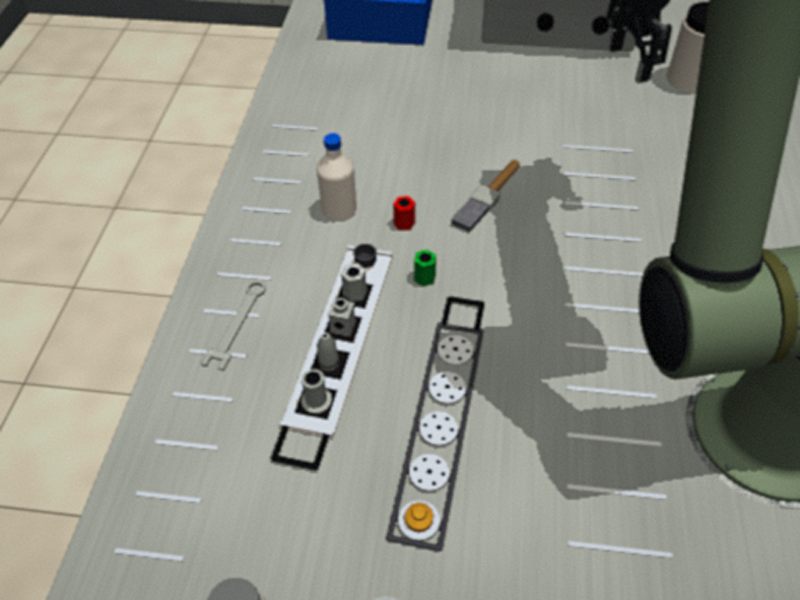

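The scene picture (800x600) shows the wash row from its handle (555,418): bushing (495,388), nozzle (440,370), valve block (385,350), hex nut (330,328), then the strainer cup (280,315). The dry rack has its handle at (387,232), seats at (438,246), (488,261), (540,276) and (592,292), and the brass cap at (648,307). Three things could pass for the hex nut: red (214,262), green (316,255) and the plain steel one on the rack (330,328). I choose the steel one.

```bash
cat > h.py <<'E'
from cell import *
import cv2,numpy as np
from scipy.spatial.transform import Rotation as R
def ray(f,px,T=None):
    T=f["cam_to_world"] if T is None else T
    d=T[:3,:3]@np.array([(px[0]-f["cx"])/f["fx"],(px[1]-f["cy"])/f["fy"],1]); return T[:3,3],d
def onplane(f,px,z,T=None):
    o,d=ray(f,px,T); return o+d*(z-o[2])/d[2]
def down(yaw):  # tool z down, tool y (closing line) along world direction yaw
    y=np.array([np.cos(yaw),np.sin(yaw),0]); z=np.array([0,0,-1.]); x=np.cross(y,z)
    return R.from_matrix(np.c_[x,y,z]).as_rotvec()
def toolT():
    s=get_state(); T=np.eye(4); T[:3,:3]=R.from_rotvec(s["eef_rot"]).as_matrix(); T[:3,3]=s["position"]; return T
def wrist():
    T=toolT(); f=grab_frame("wrist"); return f,T@f["T_tool_cam"]
E
cat > s1.py <<'E'
from h import *
F={c:grab_frame(c) for c in("scene","side")}
S={"scene":dict(hex=(208.5,209.2),bush=(317.4,245),valve=(247.8,222.6),noz=(278.5,229.2+5),w=(262.8,236.1),d=(327.8,174.2)),
"side":dict(hex=(225.4,181.6),bush=(204.1,248.9),valve=(216.6,199.6),noz=(212,226),w=(218.7,224.1),d=(283.8,261.5))}
Z=dict(hex=.038,bush=.042,valve=.042,noz=.046,w=0,d=0)
for k,z in Z.items(): print(k,[np.round(onplane(F[c],S[c][k],z)[:2],4).tolist() for c in F])
seats={"scene":[(438,246),(488,261),(540,276),(592,292),(648,309)],"side":[(456,349),(447,387),(439,428),(429,472),(419,520)]}
for c in F: print(c,[np.round(onplane(F[c],np.array(p)/1.5625-.2,.012)[:2],4).tolist() for p in seats[c]])
f=grab_frame("wrist"); print(f["fx"],f["cx"],f["cy"],np.round(f["T_tool_cam"],4).tolist())
E
python3 s1.py
```

```text
hex [[0.6242, -0.1829], [0.6259, -0.1697]]
bush [[0.6441, 0.0316], [0.6393, 0.0344]]
valve [[0.6338, -0.1023], [0.6366, -0.1074]]
noz [[0.6437, -0.041], [0.6324, -0.0265]]
w [[0.6335, -0.0733], [0.6273, -0.0664]]
d [[0.4611, 0.0193], [0.4625, 0.0196]]
scene [[0.4538, -0.0847], [0.4598, -0.0152], [0.465, 0.055], [0.4715, 0.1237], [0.478, 0.1955]]
side [[0.4535, -0.0809], [0.4609, -0.0107], [0.4659, 0.0591], [0.4728, 0.1286], [0.4786, 0.1983]]
295.758416735703 260.6275520921535 189.2918274727917 [[-0.0001, -0.9638, -0.2665, 0.0671], [1.0, -0.0002, 0.0001, -0.0012], [-0.0001, -0.2665, 0.9638, -0.1427], [0.0, 0.0, 0.0, 1.0]]
```

```bash
cat > s2.py <<'E'
from h import *
movep([0.55,-0.03,0.28],down(-0.085)); sleep(.3)
f,T=wrist(); np.savez("w0.npz",img=f["img"],T=T,fx=f["fx"],fy=f["fy"],cx=f["cx"],cy=f["cy"])
cv2.imwrite("pics/w0.png",cv2.resize(f["img"][:,:,::-1],(800,600),interpolation=cv2.INTER_CUBIC))
for n,z in dict(hex_nut_mid=.038,bushing_mid=.042,valve_block_mid=.042,nozzle_mid=.046,wash_rack=0,dry_rack=0,hex_nut_pad=.008,bushing_pad=.008,valve_block_pad=.008,nozzle_pad=.008).items():
    print(n,[(np.round(d["centre"],1).tolist(),round(d["score"],2),np.round(onplane(f,d["centre"],z,T)[:2],4).tolist()) for d in tip_of("wrist",n)][:3])
print(get_state()["clock"],get_state()["q"])
E
python3 s2.py
```

```text
hex_nut_mid [([248.9, 290.2], 0.69, [0.5151, -0.2223]), ([319.9, 255.9], 0.59, [0.6223, -0.1748])]
bushing_mid [([331.6, 102.6], 0.85, [0.6429, 0.0359])]
valve_block_mid [([325.9, 212.0], 0.86, [0.632, -0.1069])]
nozzle_mid [([332.2, 159.1], 0.68, [0.6412, -0.0339])]
wash_rack [([322.8, 177.1], 0.66, [0.6374, -0.0682])]
dry_rack [([318.0, 254.8], 0.59, [0.6261, -0.1936]), ([192.6, 123.1], 0.58, [0.4586, 0.0249])]
hex_nut_pad [([316.7, 243.6], 0.6, [0.6234, -0.1701])]
bushing_pad [([328.6, 104.2], 0.63, [0.6467, 0.034])]
valve_block_pad [([321.4, 205.5], 0.66, [0.6325, -0.1091]), ([329.2, 104.9], 0.16, [0.6474, 0.0331])]
nozzle_pad [([322.7, 158.9], 0.61, [0.6365, -0.0397])]
4.175 [-1.88429098e-01  3.00759595e-01 -1.02664601e-01  1.16732845e+00
 -7.67459040e-06  1.46728534e+00]
```

View pics/w0.png

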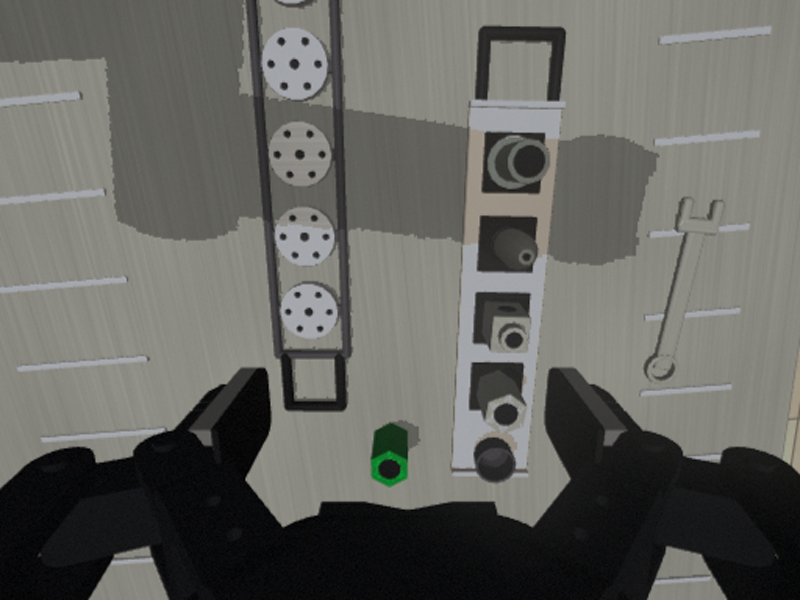

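Wrist picture (800x600): seats 1–4 at (308,311), (304,236), (299,154) and (294,64). The steel nut is at (505,412), valve block (510,335), nozzle (525,255) and bushing (525,160). The green nut at (390,468) is the look-alike. Next I rectify the tops to get the yaws, as the close check of my choice.

```bash
cat > s3.py <<'E'
import numpy as np,cv2
from h import onplane
D=np.load("w0.npz"); f={k:float(D[k]) for k in("fx","fy","cx","cy")}; T=D["T"]
K=np.array([[f["fx"],0,f["cx"]],[0,f["fy"],f["cy"]],[0,0,1]]); Ti=np.linalg.inv(T)
P=lambda w:(lambda c:(K@c)[:2]/c[2])(Ti[:3,:3]@np.array(w)+Ti[:3,3])
out=[]
for (x,y),z in (((.624,-.174),.063),((.633,-.106),.059)):
    r=.035; src=np.float32([P((x-r,y+r,z)),P((x+r,y+r,z)),P((x+r,y-r,z)),P((x-r,y-r,z))])
    M=cv2.getPerspectiveTransform(src,np.float32([[0,0],[400,0],[400,400],[0,400]])) # right=+x, up=+y, 5.71px/mm
    im=cv2.warpPerspective(D["img"],M,(400,400),flags=cv2.INTER_CUBIC)[:,:,::-1].copy()
    out.append(im)
cv2.imwrite("pics/rect.png",np.hstack(out))
s=1.5625
for n,p,z in(("hex",(505,412),.063),("valve",(513,337),.071),("noz",(526,256),.079),("bush",(528,158),.071),("s1",(309,311),.012),("s2",(304.5,236.5),.012),("s3",(299.5,154),.012),("s4",(294.5,64),.012)):
    print(n,np.round(onplane(f,(np.array(p)+.5)/s-.5,z,T)[:2],4))
E
python3 s3.py
```

```text
hex [ 0.6218 -0.1728]
valve [ 0.6288 -0.1009]
noz [ 0.6385 -0.0335]
bush [0.6432 0.0373]
s1 [ 0.4527 -0.082 ]
s2 [ 0.4586 -0.0128]
s3 [0.4646 0.0571]
s4 [0.4709 0.1265]
```

View pics/rect.png

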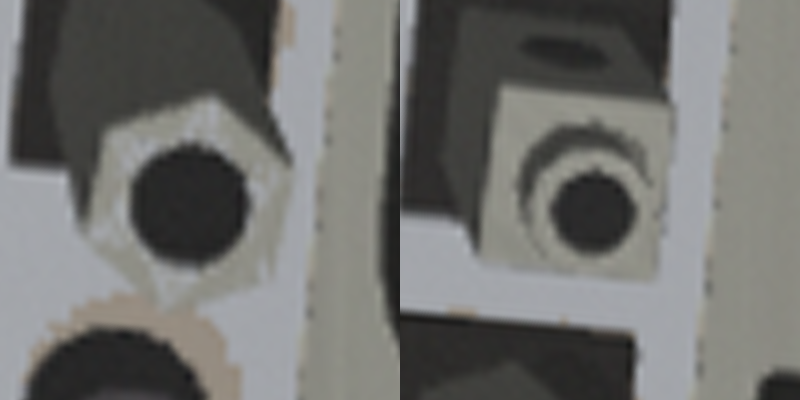

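The crops show a steel hexagon and the square block. The hex flat normal is at about -12°, centre (0.622, -0.174). The block yaw is about -6.5°, centre (0.629, -0.103). I'll start with the bushing and look from close by over it.

```bash
cat >> h.py <<'E'
SEAT={1:(.4532,-.0823),2:(.4594,-.0128),3:(.4650,.057),4:(.4714,.1266)}
# name: seat, est xy, yaw(deg), grasp TCP z, mid z
FIT=dict(bushing=(1,(.6425,.036),-5,.030,.042),nozzle=(2,(.638,-.0345),-5,.025,.046),valve_block=(3,(.630,-.104),-6.5,.028,.042),hex_nut=(4,(.622,-.1745),-12,.026,.038))
def look(n,pic=None):
    s,p,yaw,gz,mz=FIT[n]
    movep([p[0],p[1],.15],down(np.radians(yaw))); sleep(.2)
    f,T=wrist(); d=[(onplane(f,e["centre"],mz,T)[:2],e["score"]) for e in tip_of("wrist",n+"_mid")]
    print(n,[(np.round(a,4).tolist(),round(b,2)) for a,b in d],get_state()["position"])
    if pic: cv2.imwrite(pic,f["img"][:,:,::-1])
    g=[a for a,b in d if np.hypot(*(a-p))<.012 and b>.4]
    return (np.array(p)+g[0])/2 if g else np.array(p)
def pick(n,xy):
    s,p,yaw,gz,mz=FIT[n]; r=down(np.radians(yaw))
    move_l([*xy,.15],.1)
    move_l([*xy,gz],.1); grab(50); st=get_state(); print("gap",st["finger_gap"],"grasp",st["grasp_force"])
    move_l([*xy,.14],.12); st=get_state(); print("held",st["finger_gap"],st["grasp_force"],np.round(st["contact_force"],2),st["clock"])
def place(n):
    s,p,yaw,gz,mz=FIT[n]; x,y=SEAT[s]
    movep([x,y,.14],down(np.radians(yaw))); sleep(.2)
    move_l([x,y,gz+.006],.12); sleep(.2)
    hit=move_l([x,y,gz-.006],.015,until_force=3); print("touch",hit,get_state()["position"],gz)
    let_go(); sleep(.2); move_l([x,y,.15],.12); print(get_state()["clock"])
E
python3 -c "
from h import *
print(look('bushing','pics/b1.png'))"
```

```text
bushing [([0.6434, 0.0343], 0.6)] [0.64296045 0.03532403 0.15173437]
[0.64293851 0.03514863]
```

View pics/b1.png

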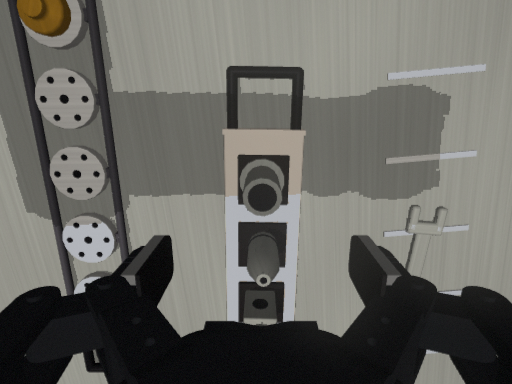

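The bushing is at (262,187), midway between the fingers (160 and 362), and matches the estimate. I pick and place it now.

```bash
python3 -c "
from h import *
pick('bushing',(.6429,.0352))"
```

```text
gap 0.36269198185154566 grasp 49.54047918319702
held 0.36268287831542206 49.60186958312988 [-0.08  0.78 -2.98] 8.4083
```

```bash
python3 -c "
from h import *
place('bushing')
p=look('nozzle','pics/n1.png'); print(p)"
```

```text
touch True [ 0.45325121 -0.0823459   0.02946143] 0.03
13.1667
nozzle [([0.6403, -0.0349], 0.96)] [ 0.63737861 -0.03505415  0.15053582]
[ 0.63917056 -0.03471829]
```

View pics/n1.png

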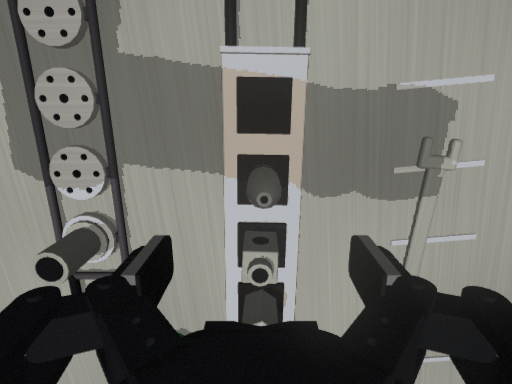

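The bushing stands upright on seat 1 (flange at (88,238), centred in the seat). The nozzle is at (264,186), between the fingers.

```bash
python3 -c "
from h import *
pick('nozzle',(.6388,-.0347)); assert .28<get_state()['finger_gap']<.42
place('nozzle')
p=look('valve_block','pics/v1.png'); print(p)"
```

```text
gap 0.3340415946204093 grasp 49.7439160651993
held 0.33393280989502516 49.39026656211354 [ 0.54  0.36 -2.28] 17.5667
touch True [ 0.45944938 -0.01282698  0.02432087] 0.025
22.2917
valve_block [([0.6299, -0.1017], 0.86), ([0.4525, -0.0819], 0.2)] [ 0.62950375 -0.10332445  0.15057238]
[ 0.62992766 -0.10286527]
```

View pics/v1.png

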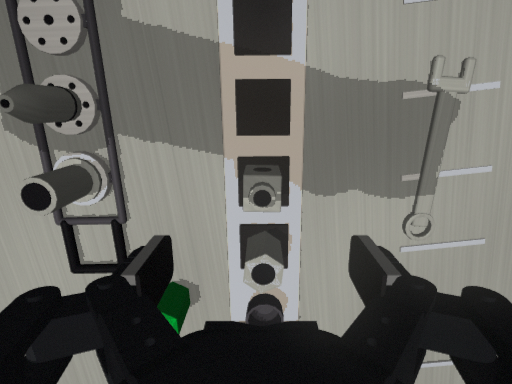

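The nozzle stands on seat 2 (base at (68,105)). The block is at (262,188), square to the fingers. I continue.

```bash
python3 -c "
from h import *
pick('valve_block',(.6299,-.1028)); assert .28<get_state()['finger_gap']<.42
place('valve_block')
p=look('hex_nut','pics/x1.png'); print(p)"
```

```text
gap 0.36525033201808066 grasp 50.53510308265686
held 0.3658083276299584 49.94697868824005 [ 0.21 -0.46 -2.74] 26.625
touch True [0.46503531 0.05698828 0.02736904] 0.028
31.45
hex_nut [([0.625, -0.1735], 0.95), ([0.5192, -0.224], 0.9), ([0.6386, -0.0423], 0.27)] [ 0.62198622 -0.17344317  0.15041423]
[ 0.62352464 -0.17399222]
```

View pics/x1.png

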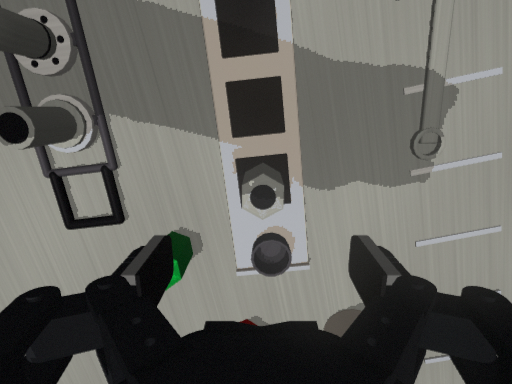

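The steel nut is at (263,192), with its flats facing the fingers. The green nut at (180,260) and the cup at (271,253) are clear of them.

```bash
python3 -c "
from h import *
pick('hex_nut',(.6232,-.1738)); assert .28<get_state()['finger_gap']<.45
place('hex_nut')
movep([.54,.02,.28],down(-.085)); sleep(.3)
f,T=wrist(); cv2.imwrite('pics/e1.png',cv2.resize(f['img'][:,:,::-1],(800,600)))
u=np.array([.0061,.0696]); u/=np.linalg.norm(u)
o=np.mean(list(SEAT.values()),0)
for n,v in FIT.items():
  d=[onplane(f,e['centre'],v[4]-.001,T)[:2] for e in tip_of('wrist',n+'_mid')[:2]]
  print(n,[np.round(((p-SEAT[v[0]])@u,(p-SEAT[v[0]])@[u[1],-u[0]]),4).tolist() for p in d])
f=grab_frame('scene');cv2.imwrite('pics/e2.png',cv2.resize(f['img'][100:260,200:440,::-1],(780,520),interpolation=cv2.INTER_CUBIC))
"
```

```text
gap 0.391983201966569 grasp 50.399876845185645
held 0.3896263670703161 49.980166910681874 [-0.45  0.85 -2.59] 36.1
touch True [0.4714139  0.12660894 0.02533512] 0.026
41.3
bushing [[-0.0007, -0.0027]]
nozzle [[-0.0019, 0.0049]]
valve_block [[-0.0011, 0.0022]]
hex_nut [[-0.0004, -0.0019], [-0.3363, 0.0749]]
```

View pics/e1.png

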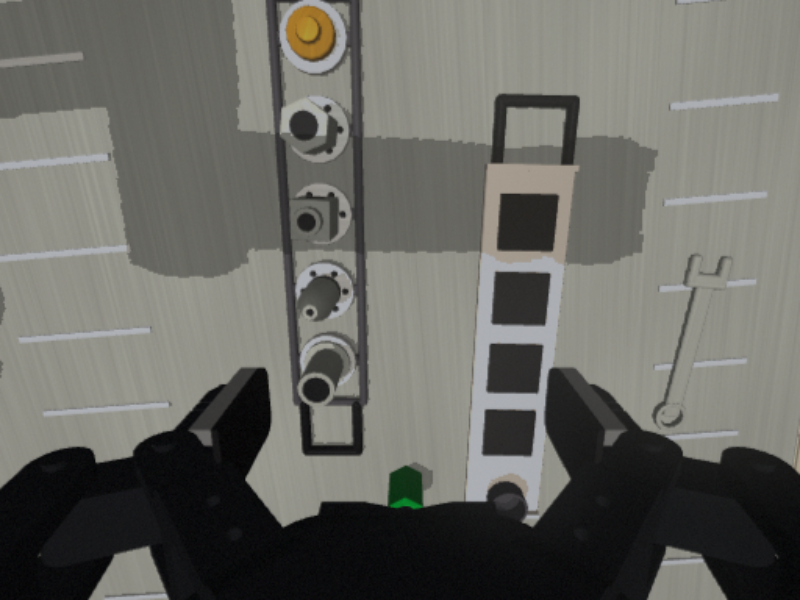

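View pics/e2.png

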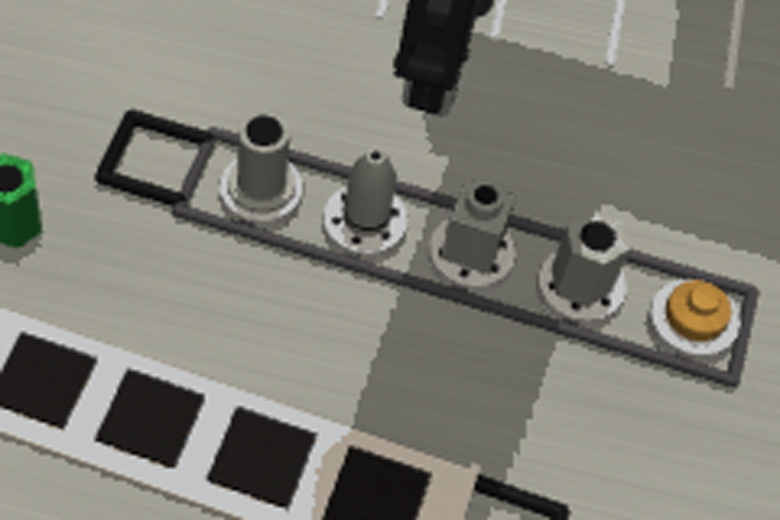

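All four stand upright and centred, in the order bushing (260,180), nozzle (368,215), block (475,245), nut (585,275) from the handle. The gripper is clear of everything.

```bash
python3 -c "
from cell import *
print(sign_off())"
```

```text
the job is handed in; nothing more can be done
None
```

I moved all four fittings to the drying rack and handed the job in after about 42 s on the robot's clock: from the handle, bushing, nozzle, valve block and hex nut, each upright and within about 5 mm of its seat centre in the last look; the judge's result was not shown to me.

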